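Angle the crossbar past the post into its bay

ROBOT

A 6-joint arm with a two-finger parallel gripper is mounted at the origin on the work surface. World frame = base frame: x ahead of the robot, y to its left, z up, the work surface at z = 0. Lengths are in m, angles in rad, forces in N, time in s.
With the tool pointing down it reaches from about 0.35 to 0.925 m from the base axis. Payload 6.4 kg.
Tool frame: the origin (TCP) lies at the very end of the fingers, on their centre line; the grasp point (between the pads) lies 19 mm behind it; x points along the fingers, z is the direction in which the jaws open and shut, and the axes are right-handed (so a half turn about x gives the same grasp; the last joint's range is limited). The gripper opens to 85 mm and grips with 20 to 120 N. Pads are 22 mm wide; open, the fingers measure 114 mm over their backs; the gripper's body (76 mm by 85 mm) begins 54 mm behind the grasp point. The pads swing forward as they close: fully open they stand 13 mm farther back than shut.
Start: joints at [1.071, 0.245, 1.558, -0, 1.339, -0.174], TCP at [0.208, 0.616, 0.231] pointing down, gripper open.
Joint ranges: [-3.13, 3.13], [-1.02, 2.26], [0.13, 2.54], [-0.95, 4.09], [0.21, 2.88], [-2.74, 2.74]. Speed limits (rad/s): [2.57, 2.57, 3.14, 3.14, 3.14, 3.14].

INTERFACE

Orientations are given as a rotation vector (axis times angle).
In Python, from workcell import * gives the robot as it stands. Calls block until the motion is done:
- reach(position, orientation): joint-space move of the TCP to a pose.
- movel(position, frame=None, max_speed=0.15, threshold=None): straight line of the TCP; frame=None keeps the orientation; max_speed is the mean speed in m/s. With threshold (N) it stops when the force on the tool has changed by that much, and returns True; else False.
- move_j(angles): joint-space move.
- open_gripper() and close_gripper(): open the fingers fully, or close them until they stop; the grip force is fixed at half the most.
- wait(seconds).
- inverse_kinematics(position, orientation): joint angles nearest the present ones, or None.
- get_obs(): the state.
- camera(name): name is "scene" or "top" or "wrist"; returns a dict with "img" (480x640x3 uint8, red, green, blue), "z_map" (480x640 float32, m along the optical axis (not along the pixel's ray), 0 where there is no reading), "vfov" (degrees; the focal length in pixels is half the picture's height over the tangent of half this angle, whatever the lens; pixels are square), "cx", "cy" (the principal point, pixels), "k1" (the pictures are not rectified: a ray, as slopes to the right and down, at radius r is drawn at 1 + k1 r^2 times it, then the intrinsics apply), "origin" and "attitude" of the camera in the world. Camera axes: x right, y down, z forward; pixel columns grow to the right and rows downward; lengths in m; the calibration is good to about 2 mm. A picture is of the moment at which its call begins.
A pose or a line that the arm cannot do raises Unreachable and nothing moves.
- sign_off(): hands the job in, once; it reports no verdict.
The state is a dict: "time_s": time; "joints": joint angles; "joint_vel": joint speeds; "tau": joint torques, N m; "ee_pos": TCP position; "tcp_rot": TCP orientation; "ft_force": force on the tool from outside, world axes, zero at the start; "moment": the same for the moment, N m; "gripper_width": finger opening in m.
Only numpy, scipy, OpenCV 4.12 (cv2) and the standard library are available. Lean on these libraries where they do the work, as an engineer would, in place of code of your own. Each camera call takes 0.05 s, during which the arm holds its last target. There are 200 camera calls.

TASK

Put the aluminium crossbar away by pushing it along the bench into the blue-railed bay. The post in front of the mouth stops it going straight in: push the end nearer the post in past it first, then push the other end round, until the whole bar lies inside the bay flat along the back rail. Only push it with the fingers, never pinch or lift it, and leave the flask, bottle and beaker standing where they are.

Things in the scene. Friction and masses are not known exactly. Their poses are not given: they have to be found in the camera images.
- bar: Loose slotted aluminium crossbar with black end caps, a straight square bar 200 mm long, 20 mm wide, 20 mm high, about 0.2 kg, lying on the bench in front of the bay, left or right of the post. Origin at the centre of its underside; its y axis runs along its length, z up. It slides on the bench under a push of a few newtons.
- bar_end_left (a point): Centre of the bar's end face at its own +y end, 10 mm above its underside.
- bar_end_right (a point): Centre of the bar's end face at its own -y end, 10 mm above its underside.
- bay: Fixed bay of blue steel rails, 25 mm high, 14 mm thick, on the bare bench (no step), open towards the robot. Origin at bench height on the back rail's inner face, half-way along. x points away from the mouth, square to the back rail; y along the back rail. Inside 320 mm long (y -160 to 160 mm), 60 mm deep (side rails from x = -60 mm to 0; the mouth and robot are at -x).
- post: Fixed upright steel post, 20 mm in diameter, 50 mm tall, standing about 95 mm in front of the back rail (35 mm before the mouth), roughly at the middle of the bay's length. Origin at the centre of its foot. The gaps between it and the side rails are shorter than the bar.
- flask: Loose conical glass flask, 64 mm in diameter at the foot, 95 mm tall, standing on the side of the post where the bar is not. Origin at the centre of its underside. To be left alone.
- bottle: Loose plastic bottle, 56 mm in diameter, 110 mm tall, standing outside one end of the bay. Origin at the centre of its underside. To be left alone.
- beaker: Loose glass beaker, 64 mm across, 75 mm tall, standing outside the other end of the bay. Origin at the centre of its underside. To be left alone.
Mind the look-alikes: they are no part of the job. Of the things that look like the bar, take the one that is farthest to the robot's left at the start.

How it is judged:
By the outcome, as a careful person would: the job done as asked, in the order asked, and still so for the second after the job is handed in, with the robot touching nothing.
It also fails if it takes over 72 s, if anything falls off the work surface, if the arm or the gripper's body presses on something with over 40 N, if the wrist force passes 120 N, or if a joint passes its speed limit or range.

## Working session

There is one attempt and no reset: what is moved stays moved. The work goes in short steps, each a Python script; the robot and the scene stay as the last script left them, time stands still between calls to the robot, and variables do not carry over. Pictures are saved under pics/ and viewed, about 8 in all and at most 12, crops included, and the job is handed in when it is done.

```bash
ls; mkdir -p pics
python3 - <<'E'
from workcell import *
import cv2
o=get_obs();print(o['time_s'],o['ee_pos'],o['tcp_rot'],o['gripper_width'])
for n in("top","scene"):
    c=camera(n);cv2.imwrite(f"pics/{n}0.png",c["img"][:,:,::-1]);print(n,c["origin"],c["attitude"],c["vfov"],c["cx"],c["cy"],c["k1"])
E
```

```text
pics
0.0 [0.20777155 0.6153195  0.23020564] [-0.96689658  1.34764443  0.96547939] 0.08538839872710736
top [ 0.44636024 -0.02410506  1.26265487] [-2.16453338  2.18940311 -0.07915049] 44.37776012803419 313.20110246301357 230.04756104917186 -0.15549446431849595
scene [ 0.94397405 -0.26328705  0.80990698] [-2.30733987 -1.25544459  0.3785    ] 51.63984345496963 321.58646878227046 239.3698060567162 -0.07605661182809978
```

View pics/top0.png

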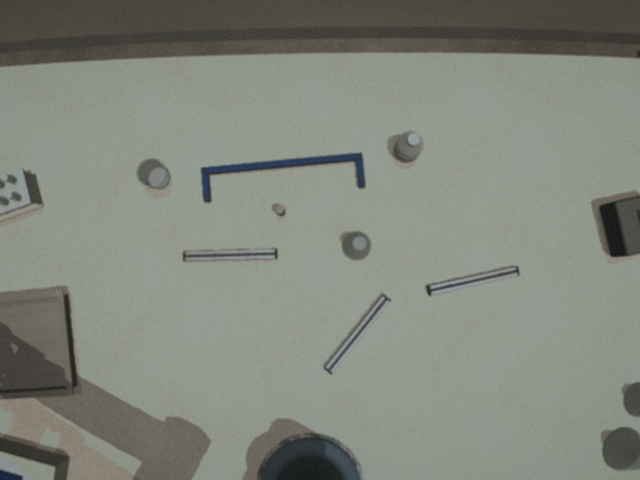

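View pics/scene0.png

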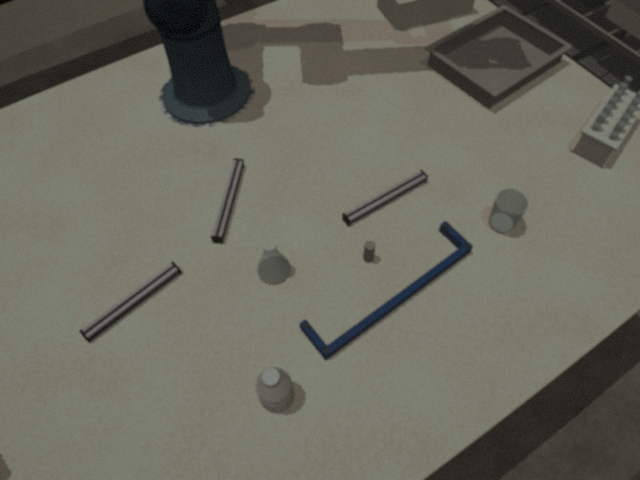

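The top view shows the target bar, leftmost of the three, at about (183..277, 255). The post is at (279,210), the bay corners at about (207,170) and (360,156), the flask at (356,245), the beaker at (154,175) and the bottle at (409,146).

```bash
cat > h.py <<'E'
from workcell import *
import numpy as np, cv2
from scipy.spatial.transform import Rotation as R
def K(c):
    f=240/np.tan(np.radians(c["vfov"]/2)); return np.array([[f,0,c["cx"]],[0,f,c["cy"]],[0,0,1]]),np.array([c["k1"],0,0,0,0.])
def world(c,px,z):
    k,d=K(c); s=cv2.undistortPointsIter(np.array(px,float).reshape(-1,1,2),k,d,None,None,(3,50,1e-9)).reshape(-1,2)
    r=np.c_[s,np.ones(len(s))]@R.from_rotvec(c["attitude"]).as_matrix().T
    o=np.array(c["origin"]); return o+r*((z-o[2])/r[:,2])[:,None]
def pix(c,P):
    k,d=K(c); M=R.from_rotvec(c["attitude"]).as_matrix(); p=(np.atleast_2d(P)-c["origin"])@M
    return cv2.projectPoints(p,np.zeros(3),np.zeros(3),k,d)[0].reshape(-1,2)
def zoom(c,name,x0,x1,y0,y1,s):
    cv2.imwrite(name,cv2.resize(c["img"][y0:y1,x0:x1,::-1],None,fx=s,fy=s,interpolation=cv2.INTER_CUBIC))
def heights(c):  # world xyz map from depth
    v,u=np.mgrid[0:480,0:640]; k,d=K(c)
    s=cv2.undistortPointsIter(np.c_[u.ravel(),v.ravel()].astype(float).reshape(-1,1,2),k,d,None,None,(3,20,1e-9)).reshape(-1,2)
    Z=c["z_map"].ravel(); P=np.c_[s*Z[:,None],Z]@R.from_rotvec(c["attitude"]).as_matrix().T+c["origin"]
    P[Z==0]=np.nan; return P.reshape(480,640,3)
E
python3 - <<'E'
from h import *
np.set_printoptions(precision=4,suppress=True)
c=camera("top");zoom(c,"pics/z1.png",125,435,120,275,2.55)
P=heights(c); g=P[260:300,100:180,2]; print("bench z",np.nanmedian(g))
hsv=cv2.cvtColor(c["img"],cv2.COLOR_RGB2HSV)
m=((hsv[...,0]>95)&(hsv[...,0]<130)&(hsv[...,1]>110)).astype(np.uint8); m[:140]=0;m[215:]=0;m[:,:195]=0;m[:,375:]=0
n=np.argwhere(m)[:,::-1]; W=world(c,n,.025); print("blue",len(n),W.min(0),W.max(0),"z",np.nanmedian(P[m>0][:,2]))
for nm,(x0,x1,y0,y1) in dict(bar=(175,285,242,268),post=(270,290,200,218),flask=(335,378,225,265),beaker=(130,178,152,195),bottle=(385,430,125,168)).items():
    q=P[y0:y1,x0:x1].reshape(-1,3); q=q[q[:,2]>.01]
    if len(q): print(nm,len(q),np.nanmedian(q,0),q.min(0),q.max(0))
px=[(183,256),(277,253.5)]; print("bar ends",world(c,px,.02))
print("rails",world(c,[(203,169),(362,154),(208,201),(361,186),(212,173.5),(357,160.5)],.025))
E
```

```text
bench z 4.121311474836187e-05
blue 873 [ 0.6127 -0.1225  0.025 ] [0.7078 0.2195 0.025 ] z 0.024536573420439245
bar 898 [0.4962 0.1657 0.0203] [0.4852 0.0635 0.0105] [0.5079 0.2636 0.0278]
post 89 [0.5863 0.0527 0.0489] [0.5778 0.044  0.0105] [0.5971 0.0634 0.0551]
flask 639 [ 0.5094 -0.1044  0.0375] [ 0.4818 -0.1383  0.0101] [ 0.5415 -0.0783  0.1031]
beaker 599 [0.6715 0.3326 0.0513] [0.636  0.2904 0.01  ] [0.6969 0.3536 0.0802]
bottle 726 [ 0.7112 -0.2123  0.0767] [ 0.691  -0.2468  0.0111] [ 0.7462 -0.1893  0.116 ]
bar ends [[0.4939 0.2627 0.02  ]
 [0.4973 0.0616 0.02  ]]
rails [[ 0.68    0.2196  0.025 ]
 [ 0.7077 -0.1217  0.025 ]
 [ 0.6105  0.2082  0.025 ]
 [ 0.6384 -0.1182  0.025 ]
 [ 0.6698  0.2     0.025 ]
 [ 0.6936 -0.1107  0.025 ]]
```

View pics/z1.png

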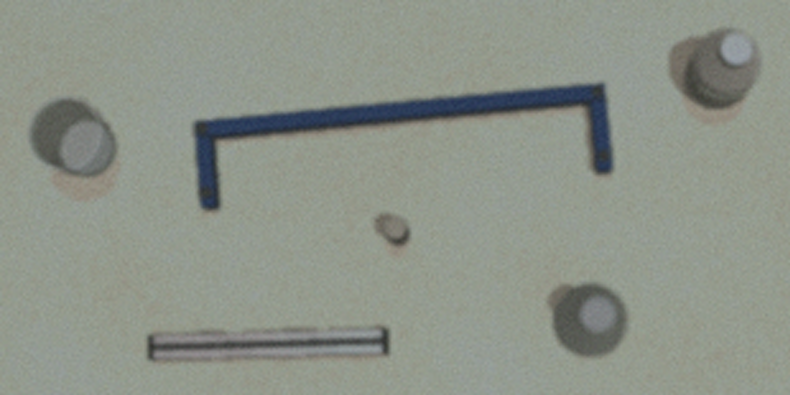

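```bash
cat >> h.py <<'E'
np.set_printoptions(precision=4,suppress=True)
BO=np.array([.680,.048]); BT=.081
def rot(t): return np.array([[np.cos(t),-np.sin(t)],[np.sin(t),np.cos(t)]])
def tobay(p): return (np.asarray(p)-BO)@rot(BT)
def toworld(p): return np.asarray(p)@rot(BT).T+BO
def ori(psi): # tool down, jaws along heading psi
    z=np.array([np.cos(psi),np.sin(psi),0]); x=np.array([0,0,-1.]); return R.from_matrix(np.c_[x,np.cross(z,x),z]).as_rotvec()
def bar(lo=(.40,-.02),hi=(.70,.32),cam="top",save=None,c=None):
    c=c or camera(cam); P=heights(c); hsv=cv2.cvtColor(c["img"],cv2.COLOR_RGB2HSV)
    blue=(hsv[...,0]>95)&(hsv[...,0]<130)&(hsv[...,1]>100)
    m=(P[...,2]>.013)&(P[...,2]<.029)&~blue&(P[...,0]>lo[0])&(P[...,0]<hi[0])&(P[...,1]>lo[1])&(P[...,1]<hi[1])
    n,L,S,_=cv2.connectedComponentsWithStats(m.astype(np.uint8)); i=1+np.argmax(S[1:,4])
    q=world(c,np.argwhere(L==i)[:,::-1],.02)[:,:2]
    ctr,u=q.mean(0),np.linalg.svd(q-q.mean(0),full_matrices=False)[2][0]; u=u*np.sign(u[1])
    s=(q-ctr)@u; ctr=ctr+u*(np.percentile(s,.5)+np.percentile(s,99.5))/2; w=(q-ctr)@np.array([-u[1],u[0]])
    print("bar n",S[i,4],"len",np.ptp(s),"wid",np.ptp(w),"ctr",ctr,"yaw",np.arctan2(-u[0],u[1]),"| bay L",tobay(ctr+.1*u),"R",tobay(ctr-.1*u),"t",get_obs()['time_s'])
    if save: zoom(c,save,125,435,120,290,2.5)
    return ctr,np.arctan2(-u[0],u[1])
def psis(p,psi): # choose branch of psi reachable, nearest
    best=None
    for k in(-1,0,1):
        o=ori(psi+k*np.pi); q=inverse_kinematics(p,o)
        if q is not None:
            d=np.abs(np.array(q)-get_obs()['joints']).max()
            if best is None or d<best[0]: best=(d,psi+k*np.pi,q)
    return best
E
python3 - <<'E'
from h import *
bar(); 
c=camera("top");hsv=cv2.cvtColor(c["img"],cv2.COLOR_RGB2HSV)
m=((hsv[...,0]>95)&(hsv[...,0]<130)&(hsv[...,1]>110)); m[:140]=0;m[215:]=0;m[:,:195]=0;m[:,375:]=0
from scipy.optimize import minimize
def render(x):
    r=lambda p:np.c_[np.asarray(p)@rot(x[2]).T+x[:2],np.full(len(p),0)]
    im=np.zeros((480*4,640*4),np.uint8)
    for a,b,cc,d in((0,.014,-.174,.174),(-.06,.014,.16,.174),(-.06,.014,-.174,-.16)):
        q=r([(a,cc),(b,cc),(b,d),(a,d)]); t=q.copy(); t[:,2]=.025
        h=cv2.convexHull((pix(c,np.r_[q,t])*4+2).astype(np.int32)); cv2.fillConvexPoly(im,h,255)
    return cv2.resize(im,(640,480),interpolation=cv2.INTER_AREA)/255.
r=minimize(lambda x:np.abs(render(x)-m).sum(),[.680,.048,.081],method="Nelder-Mead",options=dict(initial_simplex=[[.680,.048,.081],[.686,.048,.081],[.68,.054,.081],[.68,.048,.1]]))
print(r.x,r.fun,m.sum())
p0=(.44,.085,.1); 
for s in(0,.8,np.pi/2,2.3): b=psis(p0,s); print(s,b)
E
```

```text
bar n 884 len 0.19920444336858137 wid 0.021411308301003608 ctr [0.4963 0.1632] yaw 0.00968246060439309 | bay L [-0.1667  0.2295] R [-0.1809  0.03  ] t 0.2
[0.6883 0.0516 0.075 ] 993.8705882352942 865
0 (np.float64(1.1340940756231457), 0.0, array([-0.0632, -0.0677,  2.1543, -0.    ,  1.055 , -0.0632]))
0.8 (np.float64(1.1340940756231457), 0.8, array([-0.0632, -0.0677,  2.1543, -0.    ,  1.055 , -0.8632]))
1.5707963267948966 (np.float64(1.4598508596806843), 1.5707963267948966, array([-0.0632, -0.0677,  2.1543,  0.    ,  1.055 , -1.634 ]))
2.3 (np.float64(1.1340940756231457), -0.8415926535897933, array([-0.0632, -0.0677,  2.1543, -0.    ,  1.055 ,  0.7784]))
```

Run:
```python
from h import *
from scipy.optimize import minimize
c=camera("top");hsv=cv2.cvtColor(c["img"],cv2.COLOR_RGB2HSV)
m=((hsv[...,0]>95)&(hsv[...,0]<130)&(hsv[...,1]>60)); m[:140]=0;m[215:]=0;m[:,:195]=0;m[:,375:]=0
def render(x,H=.025):
    r=lambda p:np.c_[np.asarray(p)@rot(x[2]).T+x[:2],np.full(len(p),0)]
    im=np.zeros((480*4,640*4),np.uint8)
    for a,b,cc,d in((0,.014,-.174,.174),(-.06,.014,.16,.174),(-.06,.014,-.174,-.16)):
        q=r([(a,cc),(b,cc),(b,d),(a,d)]); t=q.copy(); t[:,2]=H
        cv2.fillConvexPoly(im,cv2.convexHull((pix(c,np.r_[q,t])*4+2).astype(np.int32)),255)
    return cv2.resize(im,(640,480),interpolation=cv2.INTER_AREA)/255.
for x0 in([.680,.048,.081],[.684,.05,.078]):
  r=minimize(lambda x:np.abs(render(x)-m).sum(),x0,method="Nelder-Mead",options=dict(initial_simplex=np.array(x0)+np.r_[np.zeros((1,3)),np.diag([.006,.006,.02])]))
  print(r.x,r.fun,m.sum(),render(r.x).sum())
P=heights(c); q=P[m&(P[...,2]>.02)]; b=(q[:,:2]-r.x[:2])@rot(r.x[2]); print("pts bay frame pct",np.percentile(b,[1,99],axis=0))
mid=b[np.abs(b[:,1])<.12];print("back rail x range",np.percentile(mid[:,0],[2,50,98]))
```

```text
[0.6856 0.0515 0.0748] 611.6705882352941 1245 1856.670588235294
[0.6861 0.0486 0.075 ] 627.8509803921568 1245 1862.8431372549016
pts bay frame pct [[-0.0587 -0.1691]
 [ 0.011   0.1736]]
back rail x range [-0.0024  0.0043  0.0108]
```

```bash
sed -i 's/^BO=.*/BO=np.array([.683,.050]); BT=.075/' h.py
python3 - <<'E'
from h import *
close_gripper()
C=np.array([.4963,.193]); P0=np.array([.4963-.010-.013,.085]); a0=-np.pi/2
reach([.445,.085,.12],ori(a0)); movel([.445,.085,.008],max_speed=.2)
f0=get_obs()['ft_force']
for th in(0,.2,.4,.6,.75):
    p=C+rot(th)@(P0-C); movel([*p,.008],ori(a0+th),max_speed=.08)
    print(th,p,get_obs()['ft_force']-f0,get_obs()['ee_pos'])
d=rot(th)@np.array([-.03,0]); movel([*(p+d),.008],max_speed=.15); movel([*(p+d),.12],max_speed=.25)
reach([.30,.35,.25],ori(0))
c=camera("top"); zoom(c,"pics/a1.png",125,435,120,290,2.5); bar(c=c)
E
```

```text
0 [0.4733 0.085 ] [ 0.2872  1.0713 -0.2181] [0.4736 0.085  0.0085]
0.2 [0.4952 0.0826] [-0.7765  0.13   -0.3038] [0.4946 0.0826 0.0079]
0.4 [0.5172 0.0846] [-0.1538  0.7986 -0.3862] [0.5164 0.0847 0.0078]
0.6 [0.5383 0.0909] [0.4381 0.8079 0.2229] [0.5375 0.0909 0.0078]
0.75 [0.5531 0.0983] [-0.3793  0.4191 -0.4959] [0.5524 0.0983 0.0078]
bar n 908 len 0.19916125570574245 wid 0.023057167680982843 ctr [0.5237 0.1736] yaw 0.5965591205310031 | bay L [-0.1994  0.2219] R [-0.0997  0.0485] t 8.45
```

View pics/a1.png

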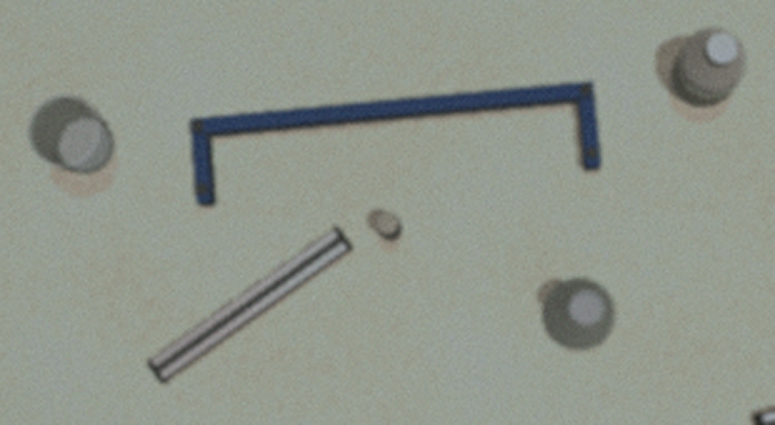

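Bar turned to 30° in the bay frame, with its right end at (342,238) in the crop, short of the post at (385,225). Next I push it sideways clear of the post, then lengthwise past it.

```bash
cat >> h.py <<'E'
def push(start,d,psi,dist,back=.03,sp=.08,away=True,pre=.02):
    """closed fingers: pusher centre goes down pre behind start, pushes dist along unit d, retreats"""
    s=np.array(start);d=np.array(d)/np.linalg.norm(d); z=.008
    _,psi,_=psis([*(s-pre*d),z],psi)
    reach([*(s-pre*d),.11],ori(psi)); movel([*(s-pre*d),z],max_speed=.2)
    f0=np.array(get_obs()['ft_force']); movel([*(s+dist*d),z],max_speed=sp); print("end force",get_obs()['ft_force']-f0,get_obs()['ee_pos'])
    e=s+(dist-back)*d; movel([*e,z],max_speed=.15); movel([*e,.11],max_speed=.25)
    if away: reach([.30,.35,.22],ori(0))
def frame(b): y=b[1]; return np.array([-np.sin(y),np.cos(y)]),np.array([np.cos(y),np.sin(y)])
E
python3 - <<'E'
from h import *
b=(np.array([.5237,.1736]),.597); u,n=frame(b)
push(b[0]-n*.021,n,b[1]-np.pi/2,.030)
b=bar(); u,n=frame(b)
push(b[0]+u*.112,-u,b[1],.065)
c=camera("top"); zoom(c,"pics/a2.png",125,435,120,290,2.5); bar(c=c)
E
```

```text
end force [-0.613  -0.2962 -0.6177] [0.531  0.1786 0.008 ]
bar n 914 len 0.1996263582757095 wid 0.02298277280803162 ctr [0.547  0.1893] yaw 0.5886211392659481 | bay L [-0.1743  0.2362] R [-0.076  0.062] t 13.175
end force [-0.4395 -0.7363  1.2138] [0.5206 0.2285 0.0078]
bar n 918 len 0.20120113019807404 wid 0.022342718289344525 ctr [0.582  0.1344] yaw 0.5883944119719045 | bay L [-0.1435  0.1788] R [-0.0453  0.0046] t 17.8583
```

View pics/a2.png

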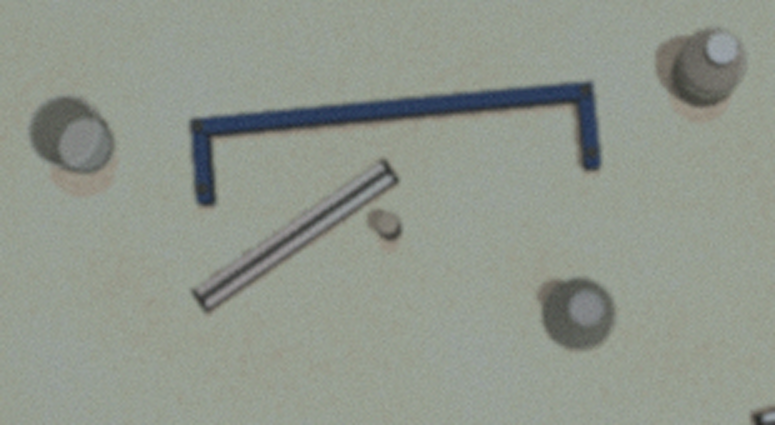

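The bar's right end is now behind the post at (390,170), with a clear gap to the post at (385,225). I'll continue lengthwise, then swing the left end in.

Run:
```python
from h import *
b=(np.array([.582,.1344]),.5884); u,n=frame(b)
push(b[0]+u*.112,-u,b[1],.060)
b=bar(); u,n=frame(b); th=b[1]-BT
# swing left end round, face-aligned, about a point 33 mm right of the centre
C=b[0]-u*.033; P0=b[0]+u*.070-n*.024; a=psis([*P0,.008],b[1]-np.pi/2)[1]; s=P0-n*.02
reach([*s,.11],ori(a)); movel([*s,.008],max_speed=.2); f0=get_obs()['ft_force']
for t in np.linspace(0,-th*.8,4):
    p=C+rot(t)@(P0-C); movel([*p,.008],ori(a+t),max_speed=.08); print(p,get_obs()['ft_force']-f0)
e=p-rot(t)@n*.03; movel([*e,.008]); movel([*e,.11],max_speed=.25); reach([.30,.35,.22],ori(0))
c=camera("top"); zoom(c,"pics/a3.png",125,435,120,290,2.5); bar(c=c)
```

```text
end force [-0.1879  0.537  -1.66  ] [0.5529 0.1778 0.0078]
bar n 915 len 0.20066155564562327 wid 0.022081033632424946 ctr [0.615 0.084] yaw 0.5926776662377359 | bay L [-0.1147  0.1259] R [-0.0158 -0.0479] t 22.7833
[0.556  0.1287] [-0.8486 -0.1298  0.3809]
[0.5667 0.1386] [ 0.0408 -0.4549  0.3105]
[0.5786 0.147 ] [-0.9223  0.0374  0.3245]
[0.5915 0.1537] [-0.9491  0.943   1.    ]
bar n 922 len 0.20110605213435973 wid 0.022445088322738428 ctr [0.6305 0.0904] yaw 0.3009400071771782 | bay L [-0.0718  0.1417] R [-0.027  -0.0533] t 28.4333
```

View pics/a3.png

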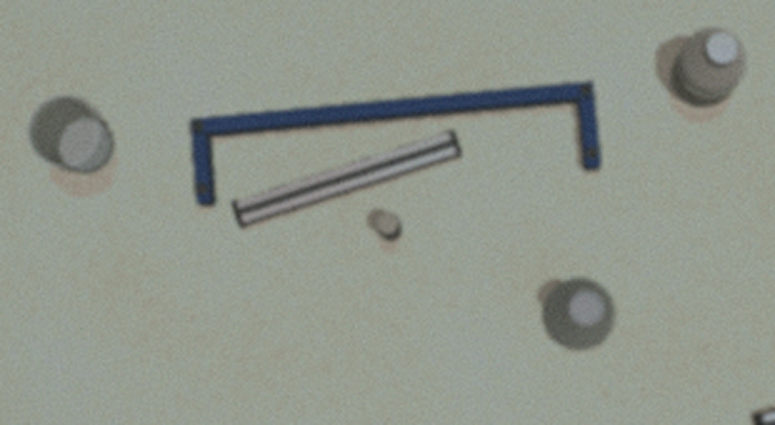

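Both ends are behind the post; the left end at (240,213) is about 19 mm clear of the left rail. I'll finish the swing and press the bar back.

Run:
```python
from h import *
b=(np.array([.6305,.0904]),.301); u,n=frame(b); th=b[1]-BT
C=b[0]-u*.033; P0=b[0]+u*.070-n*.023; a=psis([*P0,.008],b[1]-np.pi/2)[1]; s=P0-n*.02
reach([*s,.11],ori(a)); movel([*s,.008],max_speed=.2); f0=get_obs()['ft_force']
for t in np.linspace(0,-th,3):
    p=C+rot(t)@(P0-C); movel([*p,.008],ori(a+t),max_speed=.08); print(p,get_obs()['ft_force']-f0)
N=rot(BT)[:,0]
e=p-N*.03; movel([*e,.008]); movel([*e,.11],max_speed=.25); reach([.30,.35,.22],ori(0))
b=bar(); cb=tobay(b[0]); print(cb)
# press back through the centre
y=max(cb[1],.044)+.003; q=lambda x:[*toworld([x,y]),.008]; a=psis(q(-.08),BT-np.pi/2)[1]
x0=cb[0]-.010-.011-.006; h=q(x0); h[2]=.11
reach(h,ori(a)); movel(q(x0),max_speed=.15); print(movel(q(-.026),max_speed=.05,threshold=12),get_obs()['ee_pos'],tobay(get_obs()['ee_pos'][:2]),get_obs()['ft_force'])
p=tobay(get_obs()['ee_pos'][:2]); movel(q(p[0]-.02)); h=q(p[0]-.02); h[2]=.11; movel(h,max_speed=.25); reach([.30,.35,.22],ori(0))
c=camera("top"); zoom(c,"pics/a4.png",125,435,120,290,2.5); bar(c=c)
```

```text
[0.5878 0.1504] [-1.5449  0.5978 -1.3647]
[0.5984 0.1558] [-0.7761 -0.6913 -0.5506]
[0.6096 0.1599] [-0.6891  0.3644 -0.7644]
bar n 915 len 0.2010959511303819 wid 0.02263106650173167 ctr [0.6388 0.092 ] yaw 0.15337529728981936 | bay L [-0.0488  0.1449] R [-0.0331 -0.0545] t 33.725
[-0.0409  0.0452]
True [0.6514 0.0961 0.0071] [-0.028   0.0483] [-0.3062 -0.4124 -0.0229]
bar n 1062 len 0.22043989784253265 wid 0.025807772867804946 ctr [0.6717 0.0905] yaw 0.08148821963369722 | bay L [-0.0088  0.1412] R [-0.0075 -0.0588] t 39.4167
```

View pics/a4.png

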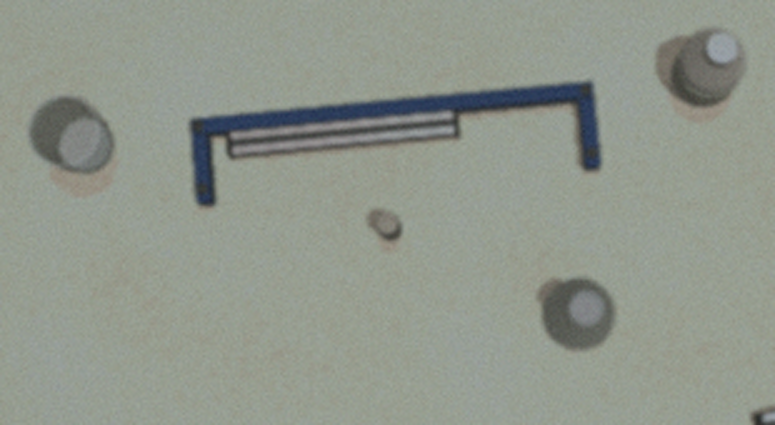

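Run:
```python
from h import *
c=camera("scene"); zoom(c,"pics/s1.png",240,540,160,420,2.3); print(get_obs()['ee_pos'])
P=heights(camera("top"))
for nm,(x0,x1,y0,y1) in dict(post=(270,290,200,218),flask=(335,378,225,265),beaker=(130,178,152,195),bottle=(385,430,125,168)).items():
    q=P[y0:y1,x0:x1].reshape(-1,3); q=q[q[:,2]>.01]; print(nm,np.nanmedian(q,0))
```

```text
[0.3007 0.3497 0.2197]
post [0.5863 0.0528 0.0483]
flask [ 0.5095 -0.1045  0.038 ]
beaker [0.6714 0.3327 0.05  ]
bottle [ 0.7113 -0.2121  0.0761]
```

View pics/s1.png

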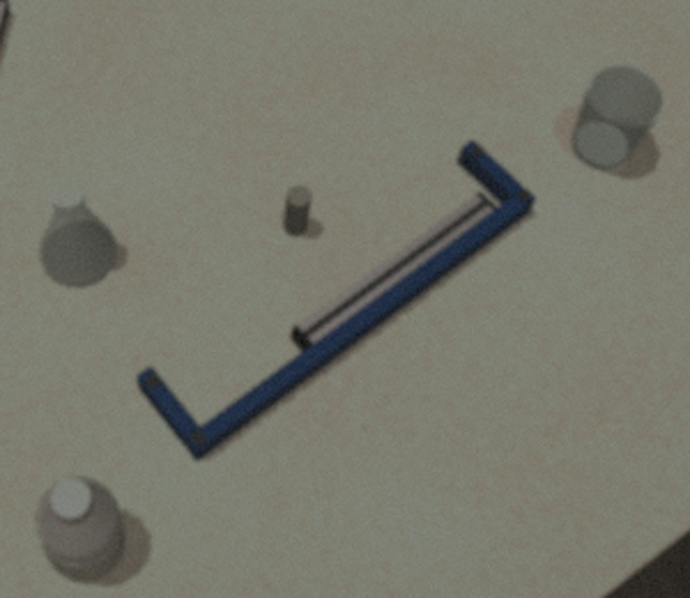

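The scene view shows the bar flush along the back rail, from (303,338) to (487,203), inside both side rails. The flask, bottle and beaker have not moved.

```bash
python3 -c "
from h import *
sign_off(); print(get_obs()['time_s'])"
```

```text
the job is handed in; nothing more can be done
the job is handed in; nothing more can be done
```

The crossbar is put away: it lies inside the bay, flat along the back rail, and I have handed the job in. I used only pushes with the closed fingers, with no pinching or lifting. The end nearer the post went in past it first, then the other end was swung round and the bar pressed back.

**Timing and force:** the clock stood at about 39.5 s of the 72 s allowed when I handed in. The last push stopped on its 12 N contact threshold, which I took as the bar seating against the rail.

**Bar position:** in the bay frame its ends are at about y = +141 mm and y = -59 mm, inside the ±160 mm side rails. Its front edge runs parallel to the back rail, and both the top and scene cameras show it flush.

**Other items:** the flask, bottle, beaker and post are within about 0.5 mm of where they started, and the arm is parked clear.

**A check that disagreed:** the final bar fit came out too long and wide, 220 x 26 mm instead of 200 x 20 mm. I put this down to depth points from the touching rail, so for seating I relied on the pictures and the contact force. My bay position fit was also only good to a few millimetres.

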